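Fit the crank on the clamp spindle and wind the clamp shut

ROBOT

A 7-joint arm with a two-finger parallel gripper is mounted at the origin on the work surface. World frame = base frame: x ahead of the robot, y to its left, z up, the work surface at z = 0. Lengths are in m, angles in rad, forces in N, time in s.
With the tool pointing down it reaches from about 0.4 to 0.875 m from the base axis. Payload 19.3 kg.
Tool frame: the origin (TCP) lies at the centre of the arm's flange, where the gripper is bolted on; the fingertips stand 173 mm ahead of it and the grasp point (between the pads) lies 155 mm ahead of it; z points along the fingers, y is the line along which they close (so a half turn about z gives the same grasp; the last joint's range is limited). The gripper opens to 85 mm and grips with 20 to 120 N. Pads are 22 mm wide; open, the fingers measure 114 mm over their backs; the gripper's body (76 mm by 85 mm) begins 54 mm behind the grasp point. The pads swing forward as they close: fully open they stand 13 mm farther back than shut.
Start: joints at [-1.268, 0.521, -0.036, 1.599, 0.021, 1.021, -0.113], TCP at [0.228, 0.582, 0.405] pointing down, gripper open.
Joint ranges: [-2.91, 2.91], [-0.3, 2.13], [-1.5, 1.42], [0.17, 2.43], [-1.26, 4.41], [0.16, 1.93], [-2.52, 2.52]. Speed limits (rad/s): [1.89, 1.89, 2.39, 2.39, 3.01, 3.01, 3.01].

INTERFACE

Orientations are given as [roll, pitch, yaw] about the fixed x, y, z axes, in that order (R = Rz(yaw) Ry(pitch) Rx(roll)).
In Python, from workcell import bot, imaging, job gives the robot as it stands.
- The arm moves only by the tool carry_out, never from a script. Its argument "targets" is a list of rows, each a list of 3 entries, a list of its own where there are three numbers: the shift along the tool's x, y, z in units of 0.25 m (1.0 is 0.25 m), then the turn, a rotation vector about the tool's x, y, z in units of 180 degrees (1.0 is 180 degrees), then the opening, from 0 (shut) to 1 (fully open). In form: [[[tx, ty, tz], [wx, wy, wz], jaw], ...]. A call has 1 to 8 rows; each row shifts and turns the commanded pose from where the row before left it, along the tool's axes as they then stand; what a row does not reach is not made up. A row lasts 1/8 s, in which the tool goes at most 62.5 mm and 10.7 degrees, less where a joint would pass 70% of its speed; a pose out of reach is approached as far as the arm can. A call with a number of a shift or a turn outside -1 to 1 is refused whole. A call with a gripper value outside its range is refused whole. The fingers move at their own pace and stop on an object; "force" is the grip in N (left out, the last holds). Time passes only in rows, so rows that do not move let the fingers close. It gives the time, the measured TCP pose, the force and the opening at its end, in the units of the state.
- bot.observe(): the state, without advancing time (a new reading comes with each control period).
- imaging.grab_frame(name): name is "scene" or "top" or "wrist"; returns a dict with "pixels" (384x512x3 uint8, red, green, blue), "mtx" (3x3 intrinsics, pixels), "cam_to_world" (4x4, takes a point from camera to world coordinates); the wrist camera has in their place "mount" (4x4, takes a point from camera to tool coordinates, whose origin is the TCP and whose axes are the flange's). Camera axes: x right, y down, z forward; pixel columns grow to the right and rows downward; lengths in m; the calibration is good to about 2 mm. A picture is of the moment at which its call begins: read the wrist's pose just before it. There is no depth.
- job.job_done(): hands the job in, once; it reports no verdict.
The state is a dict: "clock": time; "qpos": joint angles; "qd": joint speeds; "joint_efforts": joint torques, N m; "position": TCP position; "tool_rot": TCP orientation; "force": force on the tool from outside, world axes, zero at the start; "moment": the same for the moment, N m; "grip_width": finger opening in m.
Only numpy, scipy, OpenCV 4.12 (cv2) and the standard library are available. Lean on these libraries where they do the work, as an engineer would, in place of code of your own. Each camera call takes 0.05 s, during which the arm holds its last target. There are 200 camera calls.

TASK

Put the loose crank handle on the slanted spindle of the bench clamp: turn it so that the flat in its bore matches the flat on the shaft, handle outward, and slide it fully home against the collar. Then turn the crank clockwise until the clamp comes to its stop, and let go, leaving the crank fully home on the shaft. Leave the glue bottle, the yellow bin and the hammer where they are.

Things in the scene. Friction and masses are not known exactly. Their poses are not given: they have to be found in the camera images.
- crank_boss (a point): Loose steel crank, about 0.32 kg, lying handle up. Point on the bore axis, half-way up the boss. z: along the bore, up as it lies; x: along the arm to the handle. The boss is octagonal, 50 mm across flats (one pair faces +y and -y, each 21 mm wide) and 44 mm high; its underside is 22 mm below this point.
- crank_foot (a point): Mouth of the crank's bore at the underside of the boss, on the bore axis, 22 mm below crank_boss; same axes. The bore goes right through, 29.6 mm in diameter, with one flat 8.8 mm from its axis on the +x (arm) side.
- crank_handle (a point): Half-way up the crank's black handle, which is parallel to the bore, 26 mm in diameter, 60 mm long, 112 mm along x from the bore axis; this point is 42 mm above the underside. It stands on the arm, a steel bar 24 mm wide and 12 mm thick, level with the underside, ending at x = 128 mm.
- spindle_seat (a point): Point on the clamp's spindle axis at the face of its 44 mm collar, 140 mm above the bench; the crank's underside seats here. z: along the shaft, outward, leaning 30 degrees from vertical, towards the robot at clamp yaw 0. x: square out of the shaft's flat, turns with the spindle. Seated, the crank's x and z lie along these. The collar stands 22 mm out of the gearbox's sloping top.
- spindle_tip (a point): Free end of the spindle shaft, 46 mm along z from spindle_seat; same axes. Steel shaft 28 mm in diameter with one flat 8 mm from the axis on the +x side; its last 6 mm taper. The bore fits with 0.8 mm of play all round and about 0.15 rad in turning, either way.
- spindle (a joint): Angle of the spindle in rad. It grows clockwise, seen looking onto the shaft's end; it starts between 0 and 0.6 and has a hard stop at 1.5 (clamp shut on the sheets). It turns stiffly (about 0.2 N m) and stays where it is left.
- clamp: The fixed bench clamp; origin on the bench below spindle_seat, z up; at yaw 0 (varies 0.35 rad either way) x points away from the robot, y to its left. Base plate x -75 to 85, y -240 to 70 mm. Grey gearbox y -55 to 55 mm, 80 mm high at x = -60, 155 at x = 70. On its right, to y = -210, a sliding jaw, upright sheets and an end block, up to 107 mm high.
- glue: White glue bottle, 56 mm diameter, 170 mm high, standing; origin at the centre of its underside. Bystander.
- bin: Yellow open bin 100 mm x 140 mm x 70 mm; origin at the centre of its underside. Bystander.
- mallet: Hammer lying on the bench beyond the clamp, 260 mm long, head 26 mm high; origin under the middle of its length, x towards the head. Bystander.
Things that resemble listed ones, but are neither listed nor needed, are in the scene too. Leave any blue or red look-alike of the part that bears crank_boss alone.

How it is judged:
On the way, in this order (a step that is already met when the one before it is completed fails the run):
1. the crank is fully home on the spindle, flat to flat (distance between crank_foot and spindle_seat below 0.005 m and z of crank_foot in the frame of spindle_seat below 0.003 m and angle between the z axis of crank_boss and the z axis of spindle_seat, either way round below 0.08 rad and angle between the x axis of crank_boss and the x axis of spindle_seat, either way round below 0.3 rad), for 0.2 s.
2. the crank, still on the spindle, is turned clockwise to the stop (value of joint spindle above 1.4 rad and distance between crank_foot and spindle_seat below 0.008 m), for 0.2 s.
At the end, for the whole second after the job is handed in: The crank is at rest on the spindle, its underside within 3 mm of the collar's face and its foot within 5 mm of the seat point, axes along the shaft within 0.08 rad and flats matched within 0.3 rad, and the spindle is at its stop (above 1.4 rad of 1.5) (all of step 1 and value of joint spindle above 1.4 rad and linear speed of crank below 0.02 m/s); the robot touches nothing.
It fails at once if the glue bottle is moved more than 40 mm (distance of glue from where it was at the start of the episode above 0.04 m).
It fails at once if the yellow bin is moved more than 40 mm (distance of bin from where it was at the start of the episode above 0.04 m).
It fails at once if the hammer is moved more than 40 mm (distance of mallet from where it was at the start of the episode above 0.04 m).
It also fails if it takes over 48 s, if anything falls off the work surface, if the arm or the gripper's body presses on something with over 40 N, if the wrist force passes 120 N, or if a joint passes its speed limit or range.

## Working session

There is one attempt and no reset: what is moved stays moved. The work goes in short steps, Python scripts to look and compute and a tool call to move; the robot and the scene stay as the last step left them, time stands still between calls to the robot, and variables do not carry over. Pictures are saved under pics/ and viewed, on a budget of 10 in all, crops included, one or two more only if the job needs it, and the job is handed in when it is done.

Besides the shell and the picture viewer there is one more tool, called after "Emit:" as a command line: name --argument value ..., lists and objects as JSON in quotes. carry_out: Moves the arm, as the interface text tells. Its arguments: {"type":"object","properties":{"targets":{"type":"array"},"force":{"type":"number"}},"required":["targets"]}

```bash
ls; mkdir -p pics; python3 - <<'E'
from workcell import bot, imaging, job
import cv2,pickle
print(bot.observe())
d={}
for n in("scene","top","wrist"):
    f=imaging.grab_frame(n);d[n]=f
    print(n,f["mtx"].tolist(),(f.get("cam_to_world") if "cam_to_world" in f else f["mount"]).round(4).tolist())
    cv2.imwrite(f"pics/{n}0.png",f["pixels"][:,:,::-1])
pickle.dump(d,open("f0.pkl","wb"))
E
```

```text
pics
{'clock': 0.0, 'qpos': array([-1.26820776,  0.52204246, -0.03628814,  1.59998134,  0.02119573,
        1.02111322, -0.11279314]), 'qd': array([ 1.58210907e-04, -6.22216791e-06, -6.06975047e-04, -1.05130401e-03,
        2.48068269e-05,  2.27859798e-03, -3.35561913e-04]), 'joint_efforts': array([ 1.17369760e-03, -9.27090883e+01,  1.98115222e+00, -3.69947255e+01,
        1.80612324e-02,  8.04042531e-03,  2.40219629e-05]), 'position': array([0.22762414, 0.58193407, 0.40411788]), 'tool_rot': array([-3.14043721e+00,  9.86888403e-05,  2.76876427e+00]), 'force': array([-0.92661155, -0.10435148,  0.2027253 ]), 'moment': array([-0.00749452, -0.02531131,  0.01854976]), 'grip_width': 0.0850162296369121}
scene [[470.3602971772041, 0.0, 250.06981095896032], [0.0, 470.3602971772041, 201.28922482248194], [0.0, 0.0, 1.0]] [[0.2086, 0.5319, -0.8207, 1.5609], [0.978, -0.1199, 0.1708, -0.0955], [-0.0075, -0.8382, -0.5452, 0.8243], [0.0, 0.0, 0.0, 1.0]]
top [[460.6098293058135, 0.0, 255.98421639378927], [0.0, 460.6098293058135, 194.10798443777924], [0.0, 0.0, 1.0]] [[0.0187, -0.9835, 0.1799, 0.3132], [-0.9998, -0.0181, 0.0053, 0.1221], [-0.0019, -0.18, -0.9837, 1.3011], [0.0, 0.0, 0.0, 1.0]]
wrist [[319.1188809263714, 0.0, 254.57140500791806], [0.0, 319.1188809263714, 187.56886597840003], [0.0, 0.0, 1.0]] [[0.0002, -0.9461, -0.3238, 0.0838], [1.0, 0.0003, -0.0001, 0.0002], [0.0002, -0.3238, 0.9461, 0.0303], [0.0, 0.0, 0.0, 1.0]]
```

View pics/top0.png

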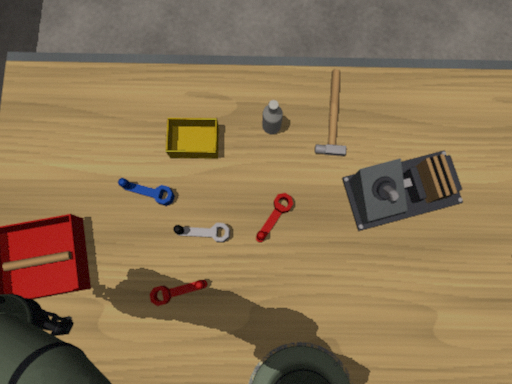

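View pics/scene0.png

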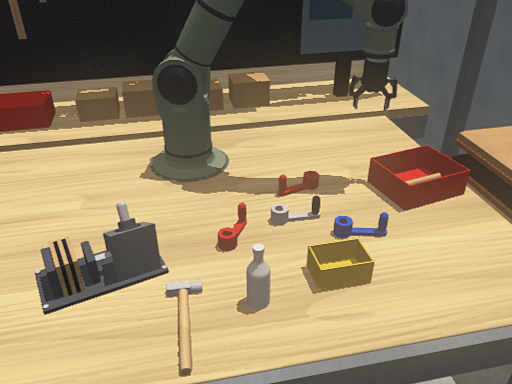

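The top view shows the grey crank with its boss at about (219,232) and black handle at (179,230). The clamp spindle is at about (390,192), with base-plate bolts at (345,178), (455,155), (461,200) and (350,226). The scene view agrees: grey crank boss (280,213), handle (316,205), spindle tip (123,207).

```bash
cat > h.py <<'E'
import numpy as np, cv2
from scipy.spatial.transform import Rotation as Ro
def T(p,R): M=np.eye(4);M[:3,:3]=R;M[:3,3]=p;return M
def cam(f,obs=None):
    return f["cam_to_world"] if "cam_to_world" in f else T(obs["position"],Ro.from_euler("xyz",obs["tool_rot"]).as_matrix())@f["mount"]
def ray(f,C,uv):
    d=C[:3,:3]@np.linalg.inv(f["mtx"])@[uv[0],uv[1],1.]
    return C[:3,3],d/np.linalg.norm(d)
def onz(f,C,uv,z):
    o,d=ray(f,C,uv);return o+d*(z-o[2])/d[2]
def proj(f,C,P):
    p=f["mtx"]@(np.linalg.inv(C)@np.r_[P,1])[:3];return p[:2]/p[2]
def meet(r1,r2):
    (a,u),(b,v)=r1,r2
    s=np.linalg.lstsq(np.c_[u,-v],b-a,rcond=None)[0]
    p,q=a+s[0]*u,b+s[1]*v
    return (p+q)/2,np.linalg.norm(p-q)
def plan(obs,pos,R):
    """shift (units) in tool axes and turn (units) from the present pose to pos,R"""
    R0=Ro.from_euler("xyz",obs["tool_rot"]).as_matrix()
    return (R0.T@(np.asarray(pos)-obs["position"])/.25).round(4),(Ro.from_matrix(R0.T@R).as_rotvec()/np.pi).round(4)
E
python3 - <<'E'
import pickle,numpy as np,cv2
from h import *
d=pickle.load(open("f0.pkl","rb"));t=d["top"];s=d["scene"];C=cam(t);S=cam(s)
hs=cv2.cvtColor(t["pixels"],cv2.COLOR_RGB2HSV)
m=((hs[...,1]<60)&(hs[...,2]>120)).astype(np.uint8);m[:,:165]=0;m[:,245:]=0;m[:215]=0;m[250:]=0
ys,xs=np.nonzero(m);print("crank mask",len(xs),xs.min(),xs.max(),ys.min(),ys.max())
b=xs>209;uv=((xs[b].min()+xs[b].max())/2,(ys[b].min()+ys[b].max())/2)
bo=onz(t,C,(xs.max()-10,uv[1]),.03);print(uv,bo)
k=(hs[...,2]<60).astype(np.uint8);k[:,:170]=0;k[:,190:]=0;k[:220]=0;k[242:]=0
ys,xs=np.nonzero(k);print("handle",xs.mean(),ys.mean(),len(xs)); ha=onz(t,C,(xs.mean(),ys.mean()),.065)
print(ha,np.linalg.norm((ha-bo)[:2]))
for n,uv in (("a",(345,178)),("b",(455,155)),("c",(461,200)),("d",(360,226))):print(n,onz(t,C,uv,.01))
print("tip2v",meet(ray(t,C,(396,197)),ray(s,S,(122,205))))
cv2.imwrite("pics/clamp.png",np.hstack([cv2.resize(t["pixels"][140:240,330:470],None,fx=3.5,fy=3.5,interpolation=3),cv2.resize(s["pixels"][190:310,30:175],None,fx=2,fy=350/120,interpolation=3)])[:,:,::-1])
E
```

```text
crank mask 410 180 228 223 241
(np.float64(219.0), np.float64(232.0)) [0.43724685 0.23191472 0.03      ]
handle 178.59722222222223 229.40277777777777 72
[0.43885958 0.3351677  0.065     ] 0.10326557313252205
a [ 0.60092475 -0.12522095  0.01      ]
b [ 0.67483664 -0.44425099  0.01      ]
c [ 0.54299556 -0.45349641  0.01      ]
d [ 0.46350417 -0.16517422  0.01      ]
tip2v (array([ 0.51920444, -0.21540198,  0.17008734]), np.float64(0.010333319099859115))
```

View pics/clamp.png

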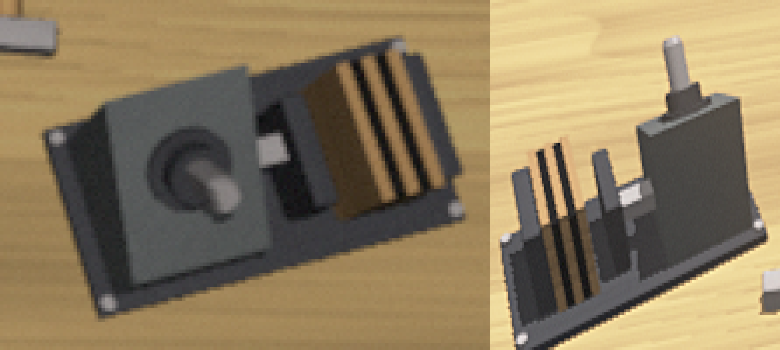

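The clamp crop shows the bolts at top-image pixels of about (346,179), (444,153), (460,200) and (361,227). The spindle's tip is at about (394,197) and its collar centre near (384,188). In the scene view the tip is at (121,205).

```bash
python3 - <<'E'
import pickle
from h import *
from workcell import bot
d=pickle.load(open("f0.pkl","rb"));t=d["top"];s=d["scene"];C=cam(t);S=cam(s)
B=np.array([onz(t,C,uv,.012) for uv in((346.3,179.4),(443.7,153.4),(460.3,200),(360.9,226.6))]);print(B.round(3))
# rectangle order: far-left, far-right, near-right, near-left
v=(B[0]+B[3]-B[1]-B[2])[:2];u=(B[0]+B[1]-B[2]-B[3])[:2]
print("yaw",np.arctan2(-v[0],v[1]),np.arctan2(u[1],u[0]),"sizes",np.linalg.norm(v)/2,np.linalg.norm(u)/2)
yaw=np.arctan2(-v[0],v[1]);R=Ro.from_euler("z",yaw).as_matrix()
o=B.mean(0)-R@[.005,-.085,0];o[2]=0
z=R@[-.5,0,3**.5/2];seat=o+[0,0,.14];tip=seat+.046*z
print("origin",o,"tip",tip,"proj",proj(t,C,tip),proj(s,S,tip),"seat",proj(t,C,seat))
obs=bot.observe()
# view crank: tool down, camera towards +x world side? tool x options
for a in(0,np.pi/2,np.pi,-np.pi/2):
    Rv=Ro.from_euler("xyz",[np.pi,0,a]).as_matrix();print(a,plan(obs,[.437,.232,.33],Rv))
E
```

```text
[[ 0.596 -0.128  0.012]
 [ 0.678 -0.411  0.012]
 [ 0.543 -0.451  0.012]
 [ 0.462 -0.167  0.012]]
yaw 0.2804067915194568 0.2816278984022619 sizes 0.2944777243172064 0.14089074700723264
origin [ 0.54145646 -0.20904495  0.        ] tip [ 0.51935477 -0.21541012  0.17983717] proj [394.98935366 196.17664252] [119.29393784 201.49384848] seat [387.61721781 190.37666457]
0 (array([-1.2899, -0.9985,  0.298 ]), array([-0.000e+00,  4.000e-04,  8.813e-01]))
1.5707963267948966 (array([-1.2899, -0.9985,  0.298 ]), array([-2.000e-04,  2.000e-04,  3.813e-01]))
3.141592653589793 (array([-1.2899, -0.9985,  0.298 ]), array([-0.0003, -0.    , -0.1187]))
-1.5707963267948966 (array([-1.2899, -0.9985,  0.298 ]), array([-2.000e-04, -2.000e-04, -6.187e-01]))
```

Emit:
carry_out --targets '[[[-0.184,-0.143,0.043],[0,0,0],1],[[-0.184,-0.143,0.043],[0,0,0],1],[[-0.184,-0.143,0.043],[0,0,0],1],[[-0.184,-0.143,0.043],[0,0,0],1],[[-0.184,-0.143,0.043],[0,0,0],1],[[-0.184,-0.143,0.043],[0,0,0],1],[[-0.184,-0.143,0.043],[0,0,0],1]]' --force 60

```text
clock: 1.02
position: [0.4371, 0.23, 0.3292]
tool_rot: [3.141, 0.0, 2.769]
force: [1.1, 0.3, 0.4]
grip_width: 0.0853
```

Emit:
carry_out --targets '[[[0,0,0],[0,0,0.055],1],[[0,0,0],[0,0,0.055],1],[[0,0,0],[0,0,0.055],1],[[0,0,0],[0,0,0.055],1],[[0,0,0],[0,0,0.055],1],[[0,0,0],[0,0,0.055],1],[[0,0,0],[0,0,0.051],1],[[0,0,0],[0,0,0],1]]'

```text
clock: 2.02
position: [0.4362, 0.2319, 0.3293]
tool_rot: [-3.141, 0.0, 1.573]
force: [0.0, -0.5, 0.3]
grip_width: 0.0858
```

```bash
python3 - <<'E'
from workcell import bot, imaging
import cv2,pickle
o=bot.observe();f=imaging.grab_frame("wrist");pickle.dump((o,f),open("f1.pkl","wb"))
print(o["clock"],o["position"],o["tool_rot"],o["qpos"])
cv2.imwrite("pics/w1.png",f["pixels"][:,:,::-1])
E
```

```text
2.025 [0.43622444 0.23189662 0.32930754] [-3.14143120e+00  4.97200089e-04  1.57303371e+00] [-0.86425583  0.44447241  0.33463291  2.02457448 -0.21873551  0.70658777
 -0.39029125]
```

View pics/w1.png

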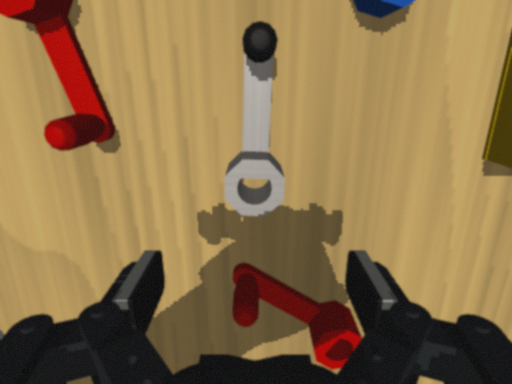

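The wrist view shows the grey crank's boss top ring centred at about (255,185) and its handle top at (260,42). The red look-alike's handle, near (242,285), is clear of the fingers.

```bash
python3 - <<'E'
import pickle
from h import *
o,f=pickle.load(open("f1.pkl","rb"));C=cam(f,o)
g=cv2.cvtColor(f["pixels"],cv2.COLOR_RGB2HSV)
# top face: brightest grey
m=((g[...,1]<50)&(g[...,2]>145)).astype(np.uint8);m[:145]=0;m[230:]=0;m[:,:215]=0;m[:,300:]=0
n,l,st,ce=cv2.connectedComponentsWithStats(m);i=1+st[1:,4].argmax();c,_=cv2.findContours((l==i).astype(np.uint8),0,cv2.CHAIN_APPROX_NONE)
c=max(c,key=cv2.contourArea)[:,0].astype(float);print(st[i])
# to world at z=.044
W=np.array([onz(f,C,p,.044)[:2] for p in c]);print("extent",W.min(0),W.max(0),np.ptp(W,0))
b=(W.min(0)+W.max(0))/2
k=(g[...,2]<60).astype(np.uint8);k[80:]=0;k[:,:225]=0;k[:,295:]=0
n,l,st,ce=cv2.connectedComponentsWithStats(k);i=1+st[1:,4].argmax();print("handle",st[i],ce[i])
ha=onz(f,C,ce[i],.06)[:2]
# arm edges
m=((g[...,1]<50)&(g[...,2]>130))
A=[]
for r in range(85,145,3):
    x=np.nonzero(m[r,230:290])[0]+230;A.append(onz(f,C,((x.min()+x.max())/2,r),.012)[:2])
A=np.array(A);p=np.polyfit(A[:,1],A[:,0],1);print("arm yaw",np.arctan2(1,p[0]),"x at boss y",np.polyval(p,b[1]),"x at handle",np.polyval(p,ha[1]))
print("boss",b,"handle",ha,np.linalg.norm(ha-b),"yaw",np.arctan2(*(ha-b)[::-1]))
m2=cv2.cvtColor(f["pixels"],cv2.COLOR_RGB2GRAY)[150:225,220:292];print(proj(f,C,[*b,.044]))
E
```

```text
[ 225  160   59   56 1837]
extent [0.41071195 0.20301862] [0.4600476  0.25217042] [0.04933566 0.0491518 ]
handle [ 244   22   33   41 1048] [259.37977099  42.02480916]
arm yaw 1.5366995827942431 x at boss y 0.4353480240914543 x at handle 0.4391498863264991
boss [0.43537978 0.22759452] handle [0.43895809 0.33905351] 0.11151641896784241 yaw 1.5387030323126742
[253.90236871 188.30176239]
```

Emit:
carry_out --targets '[[[-0.017,-0.003,0.1],[0,0,0.0115],1],[[0,0,0.15],[0,0,0],1],[[0,0,0.15],[0,0,0],1],[[0,0,0.12],[0,0,0],1],[[0,0,0.065],[0,0,0],1],[[0,0,0],[0,0,0],1],[[0,0,0],[0,0,0],0.5],[[0,0,0],[0,0,0],0.3]]' --force 60

```text
clock: 3.08
position: [0.4359, 0.2277, 0.1841]
tool_rot: [3.14, -0.001, 1.536]
force: [0.1, -0.1, -0.4]
grip_width: 0.0522
```

Emit:
carry_out --targets '[[[0,0,0],[0,0,0],0.2],[[0,0,0],[0,0,0],0.2],[[0,0,0],[0,0,0],0.2],[[0,0,0],[0,0,0],0.2]]' --force 100

```text
clock: 3.58
position: [0.4358, 0.2276, 0.1845]
tool_rot: [3.14, -0.001, 1.536]
force: [-2.9, -1.7, 19.3]
grip_width: 0.0488
```

Emit:
carry_out --targets '[[[0,0,-0.06],[0,0,0],0.2],[[0,0,-0.17],[0,0,0],0.2],[[0,0,-0.2],[0,0,0],0.2],[[0,0,-0.2],[0,0,0],0.2],[[0,0,-0.2],[0,0,0],0.2],[[0,0,-0.06],[0,0,0],0.2],[[0,0,0],[0,0,0],0.2]]'

```text
clock: 4.45
position: [0.4354, 0.2274, 0.4063]
tool_rot: [3.141, -0.001, 1.536]
force: [-0.5, 0.2, -4.1]
grip_width: 0.0489
```

```bash
cat >> h.py <<'E'
YAW=.281;O=np.array([.5415,-.209,0]);RC=Ro.from_euler("z",YAW).as_matrix()
ZS=RC@[-.5,0,3**.5/2];SEAT=O+[0,0,.14];TIP=SEAT+.046*ZS
def ins_R(phi):
    """tool z = -ZS; tool x = clamp's left (RC y) turned by +phi about tool z (clockwise looking in)"""
    z=-ZS;x=RC@[0,1.,0];R=np.c_[x,np.cross(z,x),z]
    return R@Ro.from_rotvec([0,0,phi]).as_matrix()
E
python3 - <<'E'
from h import *
from workcell import bot
o=bot.observe();import pickle;f=pickle.load(open("f1.pkl","rb"))[1];M=f["mount"]
dt=M[:3,:3]@np.linalg.inv(f["mtx"])@[420,190,1];dt/=np.linalg.norm(dt)
R0=ins_R(0);a=R0@dt;b=-ZS
ax=np.cross(a,b);s=np.linalg.norm(ax);R=Ro.from_rotvec(ax/s*np.arcsin(s)).as_matrix()@R0
p=TIP-R@(M[:3,3]+.30*dt)
print(o["position"],p,Ro.from_matrix(R).as_euler("xyz"),"grasp pt",p+R@[0,0,.155],"handle",p+R@[.112,0,.155],"plan",plan(o,p,R))
R2=Ro.from_euler("xyz",o["tool_rot"]).as_matrix();print("rot first then shift:",R.T@(p-o["position"])/.25)
E
```

```text
[0.43536701 0.2274308  0.40628862] [ 0.40630761 -0.34033257  0.44426787] [ 3.09614867 -0.2954183   1.93877217] grasp pt [ 0.39666108 -0.29573725  0.29613549] handle [ 0.35811692 -0.19576182  0.32874318] plan (array([-2.2735, -0.0371, -0.1547]), array([ 0.0051,  0.0953, -0.1251]))
rot first then shift: [-1.94299648 -0.89038582 -0.79136067]
```

Emit:
carry_out --targets '[[[-0.15,-0.003,-0.013],[0,0,0],0.2],[[-0.193,-0.003,-0.013],[0,0,0],0.2],[[-0.193,-0.003,-0.013],[0,0,0],0.2],[[-0.193,-0.003,-0.013],[0,0,0],0.2],[[-0.193,-0.003,-0.013],[0,0,0],0.2],[[-0.193,-0.003,-0.013],[0,0,0],0.2],[[-0.193,-0.003,-0.013],[0,0,0],0.2],[[-0.193,-0.003,-0.013],[0,0,0],0.2]]'

```text
clock: 5.45
position: [0.4158, -0.1486, 0.4305]
tool_rot: [-3.139, 0.0, 1.536]
force: [0.6, 0.5, -4.2]
grip_width: 0.0484
```

Emit:
carry_out --targets '[[[-0.193,-0.003,-0.013],[0,0,0],0.2],[[-0.193,-0.003,-0.013],[0,0,0],0.2],[[-0.193,-0.003,-0.013],[0,0,0],0.2],[[-0.193,-0.003,-0.013],[0,0,0],0.2],[[0,0,0],[0.0017,0.0318,-0.0417],0.2],[[0,0,0],[0.0017,0.0318,-0.0417],0.2],[[0,0,0],[0.0017,0.0318,-0.0417],0.2],[[0,0,0],[0,0,0],0.2]]'

```text
clock: 6.45
position: [0.4064, -0.3407, 0.4428]
tool_rot: [3.099, -0.297, 1.936]
force: [-0.1, -0.3, -4.8]
grip_width: 0.0487
```

```bash
python3 - <<'E'
from workcell import bot, imaging
import cv2,pickle
from h import *
o=bot.observe();f=imaging.grab_frame("wrist");pickle.dump((o,f),open("f2.pkl","wb"))
print(o["clock"],o["position"],o["tool_rot"],o["qpos"],o["qd"].max(),proj(f,cam(f,o),TIP),proj(f,cam(f,o),SEAT))
cv2.imwrite("pics/w2.png",f["pixels"][:,:,::-1])
E
```

```text
6.45 [ 0.40643301 -0.34066774  0.44282964] [ 3.09942947 -0.29666169  1.93568492] [ 0.28860044  0.43494032  0.4923179   1.73850596 -0.37823405  1.2963464
  1.28076989] 0.031936802513741404 [421.93539492 189.95604711] [421.86278335 189.96368524]
```

View pics/w2.png

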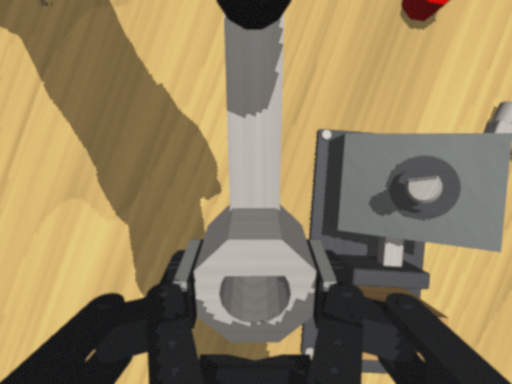

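The spindle is visible end-on at about (426,188), where (422,190) was predicted. The crank is held squarely, with its boss top at about (255,290). I'll zoom in on the shaft for its flat.

```bash
python3 - <<'E'
import pickle,cv2,numpy as np
o,f=pickle.load(open("f2.pkl","rb"))
a=f["pixels"][150:226,380:475]; a=cv2.resize(cv2.convertScaleAbs(a,alpha=1.3),None,fx=5,fy=5,interpolation=cv2.INTER_NEAREST)
b=f["pixels"][230:350,190:322]; b=cv2.resize(b,(418,380),interpolation=cv2.INTER_NEAREST)
cv2.imwrite("pics/z2.png",np.hstack([a,b[:,:320]])[:,:,::-1])
E
```

```text
(no output)
```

View pics/z2.png

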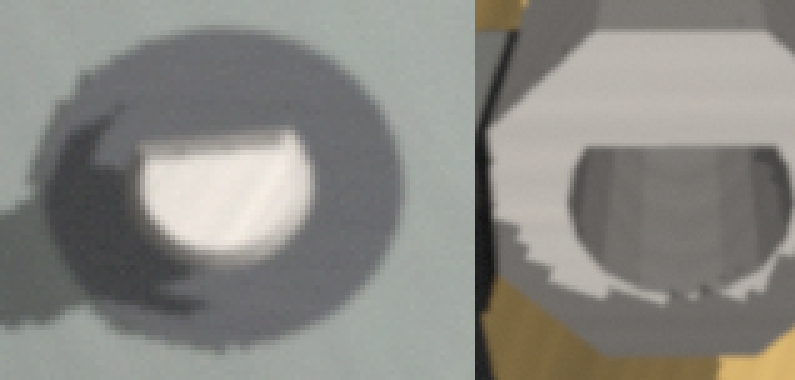

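The crop shows the shaft's flat edge at the top of the image, from about (408,180) to (440,176). So the flat faces roughly tool +x, which is already close to the crank's arm direction. The bore's flat edge lies at v≈276, u 225–286.

```bash
python3 - <<'E'
import pickle
from h import *
from scipy.optimize import least_squares
o,f=pickle.load(open("f2.pkl","rb"));C=cam(f,o);M=f["mount"]
g=cv2.cvtColor(f["pixels"],cv2.COLOR_RGB2GRAY);hs=cv2.cvtColor(f["pixels"],cv2.COLOR_RGB2HSV)
R0=ins_R(0)
def onplane(uv,P): # coords along ins_R(0) x,y relative to P
    a,d=ray(f,C,uv);q=a+d*np.dot(P-a,ZS)/np.dot(d,ZS);return (R0.T@(q-P))[:2]
def circ(X):
    r=least_squares(lambda p:np.hypot(*(X-p[:2]).T)-p[2],[0,0,.02],loss="soft_l1",f_scale=.0005);return r.x*1e3
# collar
for th in(95,105,115):
    m=(g<th).astype(np.uint8);m[:150]=0;m[226:]=0;m[:,:380]=0;m[:,475:]=0
    n,l,st,ce=cv2.connectedComponentsWithStats(m);i=1+st[1:,4].argmax()
    c=max(cv2.findContours((l==i).astype(np.uint8),0,1)[0],key=cv2.contourArea)[:,0]
    X=np.array([onplane(p,SEAT) for p in c[c[:,0]>420]]);print("collar",th,len(X),circ(X))
for th in(150,175,200):
    m=(g>th).astype(np.uint8);m[:172]=0;m[206:]=0;m[:,:403]=0;m[:,446:]=0
    c=max(cv2.findContours(m,0,1)[0],key=cv2.contourArea)[:,0]
    X=np.array([onplane(p,TIP) for p in c])
    lo=X[X[:,0]<.002];print("tip",th,circ(lo),"x range",X[:,0].min(),X[:,0].max(),"y",X[:,1].min(),X[:,1].max())
e=np.array([[408.5,179.6],[439,176]])
E=np.array([onplane(p,TIP) for p in e]);d=E[1]-E[0];print("flat edge",E,"phi",np.arctan2(*(d[::-1]*[1,1]))-np.pi/2)
# crank in tool frame
def tool(uv,z):
    d=M[:3,:3]@np.linalg.inv(f["mtx"])@[*uv,1];return M[:3,3]+d*(z-M[2,3])/d[2]
for z in(.1405,):
    print("bore flatL/R",tool((224.7,276.4),z),tool((285.7,276.4),z),"sides",tool((219.4,295),z),tool((290.4,295),z),"far",tool((255,324),z))
# boss top outline: near edge (crop y=30 -> v) flat, corners
print("boss x+ edge",tool((255,239.5),.1405),"arm",[tool((u,v),.1725) for u,v in((230,200),(279,200),(224,30),(283,30))])
E
```

```text
collar 95 102 [ 2.72022177  0.30213291 29.47064494]
collar 105 102 [ 2.74619136  0.21265924 29.99061578]
collar 115 103 [ 2.70895801 -0.17048532 30.78148809]
tip 150 [ 4.51122306  1.35276641 11.82831139] x range -0.007534817444093907 0.010613309338247575 y -0.010010893655689974 0.013426902442807254
tip 175 [-0.2042698   2.14570524  5.84707605] x range -0.006370112668921664 0.008088196770126538 y -0.004177946973592282 0.01056160224221707Traceback (most recent call last):
  File "<stdin>", line 19, in <module>
ValueError: max() iterable argument is empty
```

```bash
python3 - <<'E'
import pickle
from h import *
o,f=pickle.load(open("f2.pkl","rb"));C=cam(f,o);M=f["mount"]
g=cv2.cvtColor(f["pixels"],cv2.COLOR_RGB2GRAY)
print("row185",g[185,400:450]);print("row190",g[190,400:450])
for u in(412,418,424,430,436):print("col",u,"from 170",g[170:210,u])
R0=ins_R(0)
def onplane(uv,P):
    a,d=ray(f,C,uv);q=a+d*np.dot(P-a,ZS)/np.dot(d,ZS);return (R0.T@(q-P))[:2]*1e3
E=np.array([onplane(p,TIP) for p in [[408.5,179.6],[439,176]]]);d=E[1]-E[0];print("flat edge",E,"phi",np.arctan2(d[1],d[0])-np.pi/2)
def tool(uv,z):
    d=M[:3,:3]@np.linalg.inv(f["mtx"])@[*uv,1];return (M[:3,3]+d*(z-M[2,3])/d[2])*1e3
z=.1405
print("bore flatL/R",tool((224.7,276.4),z),tool((285.7,276.4),z),"sides",tool((219.4,295),z),tool((290.4,295),z),"far",tool((255,324),z))
print("boss x+ edge",tool((255,239.5),.1405),"arm",[tool((u,v),.1725) for u,v in((230,200),(279,200),(224,30),(283,30))])
print("boss face outline y at corners",tool((190+15/3.167,230+128/3.167),z))
E
```

```text
row185 [ 52  54  52  55  58  66  69  89 124 155 169 171 172 172 172 175 176 176
 175 175 174 175 177 177 178 178 179 179 177 176 176 177 179 181 183 180
 177 175 170 166 165 152 119  94  85  85  82  84  86  83]
row190 [ 51  51  51  50  55  61  65  76 106 144 166 173 174 174 174 174 174 175
 175 176 179 178 178 179 178 176 176 176 177 179 182 182 180 178 175 176
 175 172 167 163 157 137 108  89  83  83  81  82  86  83]
col 412 from 170 [ 81  82  82  85  84  84  85  91 103 113 125 140 159 171 172 172 172 173
 174 174 174 174 173 168 156 134 110  88  78  69  61  57  53  52  53  54
  60  66  62  55]
col 418 from 170 [ 81  82  81  84  84  84  86  96 109 120 133 156 169 174 176 175 175 174
 175 175 175 176 176 176 178 177 177 175 161 131 103  88  78  71  72  76
  82  82  80  71]
col 424 from 170 [ 83  83  82  83  83  84  93 105 115 123 147 167 176 178 177 178 179 178
 178 178 178 176 176 176 176 176 177 178 175 162 135 114 106  95  87  84
  84  82  84  83]
col 430 from 170 [ 82  82  81  84  83  89 102 115 122 140 163 175 176 177 176 176 175 177
 179 181 182 183 182 180 178 176 175 168 155 
[... 198 characters left out ...]
81  83  83
  85  82  83  84]
flat edge [[  7.89665315 -10.67755199]
 [ 12.27562006  11.34145372]] phi -0.19631084970444945
bore flatL/R [  8.48250598 -12.16779955 140.5       ] [  8.48850848  12.39957674 140.5       ] sides [ -0.46654512 -14.61902278 140.5       ] [ -0.45956845  14.62043764 140.5       ] far [-1.52493351e+01  5.25095704e-02  1.40500000e+02]
boss x+ edge [2.51192824e+01 2.31428087e-02 1.40500000e+02] arm [array([ 29.08070677, -11.85470431, 172.5       ]), array([ 29.08690652,  11.50446755, 172.5       ]), array([102.35469189, -12.46353401, 172.5       ]), array([102.36185456,  11.27629958, 172.5       ])]
boss face outline y at corners [ 11.27481042 -24.06631558 140.5       ]
```

```bash
python3 - <<'E'
import pickle
from h import *
from scipy.optimize import least_squares
from workcell import bot
o,f=pickle.load(open("f2.pkl","rb"));C=cam(f,o)
g=cv2.cvtColor(f["pixels"],cv2.COLOR_RGB2GRAY).astype(float);R0=ins_R(0)
def onplane(uv,P):
    a,d=ray(f,C,uv);q=a+d*np.dot(P-a,ZS)/np.dot(d,ZS);return (R0.T@(q-P))[:2]*1e3
print("tip off",onplane((425,186.7),TIP))
# collar outline: subpixel radial edge from dark ring to gearbox grey, away from the shadow
X=[]
for a in np.radians(np.arange(-130,125,5)):
    r=np.arange(25,45,.25);u=425+r*np.cos(a);v=187+r*np.sin(a)
    p=cv2.remap(g.astype(np.float32),u[None].astype(np.float32),v[None].astype(np.float32),1)[0]
    p=cv2.GaussianBlur(p[None],(9,1),0)[0];k=np.gradient(p)[4:-4].argmax()+4
    X.append(onplane((u[k],v[k]),SEAT-.022*ZS))
X=np.array(X);r=least_squares(lambda p:np.hypot(*(X-p[:2]).T)-p[2],[0,0,22],loss="soft_l1",f_scale=.5);print("collar",r.x,np.abs(r.fun).mean())
X/=1
E
```

```text
tip off [2.86060719 2.02503348]
collar [ 2.86854701 -0.04426037 32.5922154 ] 0.1991931639311313
```

```bash
cat >> h.py <<'E'
A=TIP+ins_R(0)@[.00286,.0007,0]
def goal(h,phi):
    R=ins_R(phi);return A+ZS*(h+.1845)-R@[-.0003,0,0],R
def rows(obs,pos,R,n):
    R0=Ro.from_euler("xyz",obs["tool_rot"]).as_matrix();w=Ro.from_matrix(R0.T@R).as_rotvec()/n
    d=(np.asarray(pos)-obs["position"])/n/.25
    print("turn",(w/np.pi).round(4))
    for k in range(n): print((Ro.from_rotvec(k*w).as_matrix().T@R0.T@d).round(4))
E
python3 - <<'E'
from h import *
from workcell import bot
o=bot.observe();p,R=goal(.05,-.19);print(p,o["position"]);rows(o,p,R,6)
E
```

```text
[ 0.40641128 -0.24470827  0.3832418 ] [ 0.40647787 -0.34050852  0.44318381]
turn [-0.0244 -0.0188 -0.01  ]
[0.0455 0.0203 0.0565]
[0.0483 0.0175 0.0552]
[0.051  0.0149 0.0535]
[0.0536 0.0125 0.0514]
[0.0562 0.0104 0.0491]
[0.0587 0.0085 0.0464]
```

Emit:
carry_out --targets '[[[0.0455,0.0203,0.0565],[-0.0244,-0.0188,-0.01],0.2],[[0.0483,0.0175,0.0552],[-0.0244,-0.0188,-0.01],0.2],[[0.051,0.0149,0.0535],[-0.0244,-0.0188,-0.01],0.2],[[0.0536,0.0125,0.0514],[-0.0244,-0.0188,-0.01],0.2],[[0.0562,0.0104,0.0491],[-0.0244,-0.0188,-0.01],0.2],[[0.0587,0.0085,0.0464],[-0.0244,-0.0188,-0.01],0.2],[[0,0,0],[0,0,0],0.2],[[0,0,0],[0,0,0],0.2]]'

```text
clock: 7.5
position: [0.4064, -0.2448, 0.3851]
tool_rot: [2.625, 0.094, 2.018]
force: [0.2, -0.9, -3.5]
grip_width: 0.0489
```

```bash
python3 - <<'E'
from workcell import bot, imaging
import cv2,pickle
from h import *
o=bot.observe();fs={n:imaging.grab_frame(n) for n in("wrist","scene")};pickle.dump((o,fs),open("f3.pkl","wb"))
print(o["clock"],o["qpos"].round(3),o["force"].round(1));p,R=goal(.05,-.19);print(plan(o,p,R))
p,R=goal(.012,-.19);print("to .012",plan(o,p,R))
w=fs["wrist"]["pixels"];s=cv2.resize(fs["scene"]["pixels"][120:312,60:190],(260,384),interpolation=2)
cv2.imwrite("pics/w3.png",np.hstack([w,s])[:,:,::-1])
E
```

```text
7.5 [ 0.35   0.273  0.225  2.148 -0.94   0.558  1.803] [ 0.2 -0.9 -3.5]
(array([ 0.0011, -0.0034,  0.0063]), array([ 0.0004, -0.0005,  0.0003]))
to .012 (array([ 0.0009, -0.0037,  0.1583]), array([ 0.0004, -0.0005,  0.0003]))
```

View pics/w3.png

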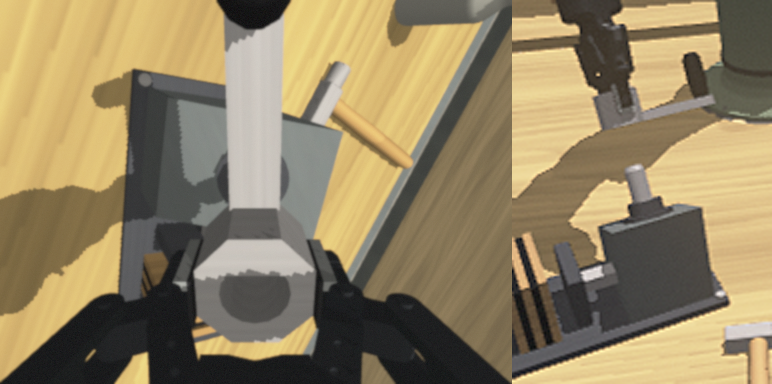

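The wrist view shows the crank squarely over the clamp, with the collar peeking out behind the arm at about (252,178), as predicted. The scene crop shows the crank above the shaft.

Emit:
carry_out --targets '[[[0.001,-0.0037,0.06],[0.0004,-0.0005,0],0.2],[[0,0,0.06],[0,0,0],0.2],[[0,0,0.038],[0,0,0],0.2],[[0,0,0],[0,0,0],0.2],[[0,0,0],[0,0,0],0.2]]'

```text
clock: 8.22
position: [0.4246, -0.2392, 0.3506]
tool_rot: [2.624, 0.096, 2.019]
force: [-0.4, 0.7, -3.5]
grip_width: 0.0483
```

```bash
cat > st.py <<'E'
from h import *
from workcell import bot
import sys
o=bot.observe();phi=float(sys.argv[1]) if len(sys.argv)>1 else -.19
p,R=goal(0,phi);s,w=plan(o,p,R)
print(round(o["clock"],2),"to h=0,mm",(s*250).round(2),"turn rad",(w*np.pi).round(4),"F tool",(R.T@(o["force"]-[0,0,-3.8])).round(1),"M tool",(R.T@o["moment"]).round(2),"q7",o["qpos"][6].round(2),o["grip_width"])
E
python3 st.py
```

```text
8.22 to h=0,mm [-0.28 -0.18 12.2 ] turn rad [0.0019 0.0003 0.0025] F tool [ 0.8  0.1 -0.3] M tool [ 0.88  0.06 -0.04] q7 1.91 0.04829628506822429
```

Well aligned. Now down slowly onto the taper.

Emit:
carry_out --targets '[[[0,0,0.02],[0,0,0],0.2],[[0,0,0.02],[0,0,0],0.2],[[0,0,0.012],[0,0,0],0.2],[[0,0,0],[0,0,0],0.2],[[0,0,0],[0,0,0],0.2]]'

```text
clock: 8.85
position: [0.4309, -0.2371, 0.339]
tool_rot: [2.624, 0.096, 2.019]
force: [0.2, 1.6, -3.6]
grip_width: 0.0487
```

```bash
python3 st.py
```

```text
8.85 to h=0,mm [-0.48 -0.12 -1.12] turn rad [0.0019 0.     0.0025] F tool [1.3 0.9 0.1] M tool [ 0.93  0.02 -0.09] q7 1.95 0.04868048168998385
```

Emit:
carry_out --targets '[[[0,0,0.01],[0,0,0],0.2],[[0,0,0.01],[0,0,0],0.2],[[0,0,0],[0,0,0],0.2],[[0,0,0],[0,0,0],0.2]]'

```text
clock: 9.35
position: [0.4333, -0.2364, 0.3346]
tool_rot: [2.624, 0.096, 2.019]
force: [0.3, -0.9, -4.6]
grip_width: 0.0491
```

```bash
python3 st.py
```

```text
9.35 to h=0,mm [-0.48 -0.08 -6.2 ] turn rad [0.0019 0.     0.0025] F tool [-0.9 -0.5  0.7] M tool [ 1.22 -0.12 -0.04] q7 1.96 0.04907463610163805
```

Emit:
carry_out --targets '[[[0,0,0.01],[0,0,0],0.2],[[0,0,0.01],[0,0,0],0.2],[[0,0,0.01],[0,0,0],0.2],[[0,0,0],[0,0,0],0.2],[[0,0,0],[0,0,0],0.2]]'

```text
clock: 9.98
position: [0.4369, -0.2355, 0.328]
tool_rot: [2.624, 0.096, 2.019]
force: [0.2, -5.2, -8.9]
grip_width: 0.0487
```

```bash
python3 st.py
```

```text
9.97 to h=0,mm [ -0.4  -0.  -13.8] turn rad [0.0016 0.0003 0.0025] F tool [-4.3 -4.5  3.8] M tool [ 1.88 -0.9  -0.1 ] q7 1.98 0.048662085543467425
```

Emit:
carry_out --targets '[[[-0.002,-0.002,0],[0,0,0],0.2],[[0,0,0.01],[0,0,0],0.2],[[0,0,0.01],[0,0,0],0.2],[[0,0,0.01],[0,0,0],0.2],[[0,0,0],[0,0,0],0.2],[[0,0,0],[0,0,0],0.2]]'

```text
clock: 10.72
position: [0.4404, -0.2348, 0.3215]
tool_rot: [2.624, 0.096, 2.02]
force: [-1.2, -0.4, -4.5]
grip_width: 0.0483
```

```bash
python3 st.py
```

```text
10.72 to h=0,mm [ -0.12   0.2  -21.22] turn rad [ 0.0022 -0.0003  0.0028] F tool [ 0.2 -1.4 -0. ] M tool [ 1.03  0.09 -0.06] q7 2.0 0.0482692568886471
```

Forces relieved. Continue.

Emit:
carry_out --targets '[[[0,0,0.015],[0,0,0],0.2],[[0,0,0.015],[0,0,0],0.2],[[0,0,0.01],[0,0,0],0.2],[[0,0,0],[0,0,0],0.2],[[0,0,0],[0,0,0],0.2]]'

```text
clock: 11.35
position: [0.4452, -0.2336, 0.3128]
tool_rot: [2.624, 0.096, 2.019]
force: [-0.4, 0.2, -4.6]
grip_width: 0.0488
```

```bash
python3 st.py
```

```text
11.35 to h=0,mm [  0.     0.32 -31.12] turn rad [ 0.0022 -0.      0.0025] F tool [ 0.4 -0.7  0.5] M tool [ 0.9   0.06 -0.06] q7 2.03 0.048817482368344996
```

Emit:
carry_out --targets '[[[0,0,0.015],[0,0,0],0.2],[[0,0,0.015],[0,0,0],0.2],[[0,0,0.01],[0,0,0],0.2],[[0,0,0],[0,0,0],0.2],[[0,0,0],[0,0,0],0.2]]'

```text
clock: 11.98
position: [0.45, -0.2322, 0.3042]
tool_rot: [2.624, 0.096, 2.019]
force: [-0.5, 0.0, -4.1]
grip_width: 0.0489
```

```bash
python3 st.py
```

```text
11.97 to h=0,mm [ 2.000e-02  3.800e-01 -4.115e+01] turn rad [0.0019 0.     0.0025] F tool [ 0.3 -0.5  0. ] M tool [ 0.92  0.06 -0.05] q7 2.05 0.048869872106955585
```

Emit:
carry_out --targets '[[[0,0,0.008],[0,0,0],0.2],[[0,0,0.008],[0,0,0],0.2],[[0,0,0.004],[0,0,0],0.2],[[0,0,0],[0,0,0],0.2],[[0,0,0],[0,0,0],0.2]]'

```text
clock: 12.6
position: [0.4524, -0.2314, 0.2999]
tool_rot: [2.624, 0.096, 2.019]
force: [-2.9, 0.6, -0.2]
grip_width: 0.0489
```

```bash
python3 st.py
```

```text
12.6 to h=0,mm [-2.000e-02  3.200e-01 -4.612e+01] turn rad [ 0.0022 -0.      0.0028] F tool [ 1.4 -0.2 -4.5] M tool [ 0.9   0.42 -0.09] q7 2.05 0.04890376893419406
```

Emit:
carry_out --targets '[[[0,0,0.004],[0,0,0],0.2],[[0,0,0],[0,0,0],0.2],[[0,0,0],[0,0,0],0.2],[[0,0,0],[0,0,0],0.2]]'

```text
clock: 13.1
position: [0.4523, -0.2315, 0.2997]
tool_rot: [2.623, 0.096, 2.019]
force: [-20.5, 1.9, 25.9]
grip_width: 0.0482
```

```bash
python3 st.py
```

```text
13.1 to h=0,mm [ -0.08   0.5  -46.2 ] turn rad [0.0028 0.0003 0.0025] F tool [  7.7  -0.3 -35.3] M tool [ 1.31  1.82 -0.09] q7 2.05 0.04820098456694935
```

Emit:
carry_out --targets '[[[0,0,-0.003],[0,0,0.02],0.2],[[0,0,0],[0,0,0.04],0.2],[[0,0,0],[0,0,0.04],0.2],[[0,0,0],[0,0,0.04],0.2],[[0,0,0],[0,0,0],0.2],[[0,0,0],[0,0,0],0.2]]'

```text
clock: 13.85
position: [0.4521, -0.2314, 0.2997]
tool_rot: [2.63, -0.124, 1.637]
force: [-10.3, 2.0, 7.4]
grip_width: 0.0489
```

```bash
python3 st.py 0.25
```

```text
13.85 to h=0,mm [  0.08   0.72 -46.12] turn rad [ 0.0016 -0.0013  0.0025] F tool [  4.   -3.6 -14.4] M tool [1.67 0.48 0.08] q7 1.63 0.04885995489437566
```

Emit:
carry_out --targets '[[[0,0,0],[0,0,0.04],0.2],[[0,0,0],[0,0,0.04],0.2],[[0,0,0],[0,0,0.04],0.2],[[0,0,0],[0,0,0],0.2],[[0,0,0],[0,0,0],0.2]]'

```text
clock: 14.48
position: [0.4524, -0.2313, 0.2998]
tool_rot: [2.702, -0.298, 1.295]
force: [-8.4, 0.6, 6.9]
grip_width: 0.0487
```

```bash
python3 st.py 0.627
```

```text
14.47 to h=0,mm [  0.25   0.55 -46.15] turn rad [ 0.0016 -0.0019  0.0028] F tool [  1.4  -2.9 -13.2] M tool [ 1.3  -0.06  0.06] q7 1.26 0.04866878823147196
```

Emit:
carry_out --targets '[[[0,0,0],[0,0,0.03],0.2],[[0,0,0],[0,0,0.03],0.2],[[0,0,0],[0,0,0.02],0.2],[[0,0,0],[0,0,0],0.2],[[0,0,0],[0,0,0],0.2]]'

```text
clock: 15.1
position: [0.4525, -0.2314, 0.2999]
tool_rot: [2.786, -0.396, 1.049]
force: [-6.5, 1.6, 7.3]
grip_width: 0.0486
```

```bash
python3 st.py 0.878
```

```text
15.1 to h=0,mm [  0.32   0.4  -46.15] turn rad [ 0.0013 -0.0022  0.0025] F tool [  2.5  -2.2 -12.5] M tool [ 1.01 -0.3   0.1 ] q7 1.01 0.04859092240206344
```

Emit:
carry_out --targets '[[[0,0,0],[0,0,0.025],0.2],[[0,0,0],[0,0,0.025],0.2],[[0,0,0],[0,0,0],0.2],[[0,0,0],[0,0,0],0.2]]'

```text
clock: 15.6
position: [0.4528, -0.2314, 0.3001]
tool_rot: [2.851, -0.445, 0.888]
force: [-4.3, -0.2, 6.8]
grip_width: 0.0486
```

```bash
python3 st.py 1.035
```

```text
15.6 to h=0,mm [  0.15   0.2  -46.15] turn rad [ 0.0013 -0.0025  0.0044] F tool [  2.   -0.  -11.3] M tool [ 0.59 -0.51 -1.31] q7 0.86 0.04858136971046524
```

Emit:
carry_out --targets '[[[0,0,0],[0,0,0.01],0.2],[[0,0,0],[0,0,0.01],0.2],[[0,0,0],[0,0,0],0.2],[[0,0,0],[0,0,0],0.2]]'

```text
clock: 16.1
position: [0.4529, -0.2313, 0.3001]
tool_rot: [2.88, -0.462, 0.823]
force: [-5.4, -1.2, 6.6]
grip_width: 0.0486
```

```bash
python3 st.py 1.1; python3 - <<'E'
from workcell import bot, imaging
import cv2,pickle
from h import *
fs={n:imaging.grab_frame(n) for n in("wrist","scene","top")};pickle.dump(fs,open("f4.pkl","wb"))
cv2.imwrite("pics/w4.png",np.hstack([fs["wrist"]["pixels"],cv2.resize(fs["scene"]["pixels"][120:312,60:190],(260,384),interpolation=2)])[:,:,::-1])
E
```

```text
16.1 to h=0,mm [ 2.000e-02  2.000e-01 -4.615e+01] turn rad [ 0.0009 -0.0022  0.0091] F tool [  0.5  -0.1 -11.8] M tool [ 0.49 -0.7  -3.06] q7 0.8 0.04861892394570281
```

View pics/w4.png

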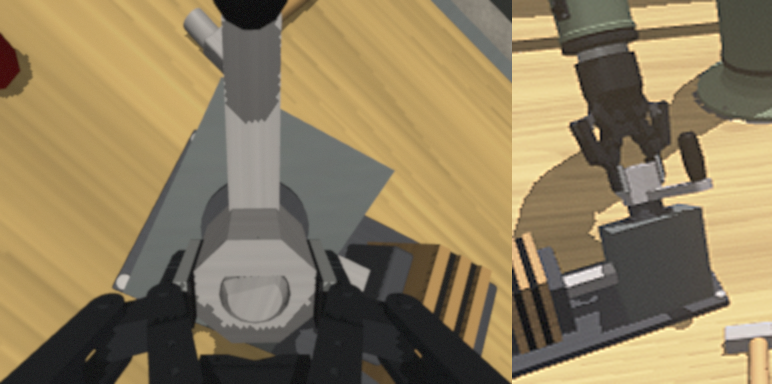

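Both views show the crank seated on the collar (boss at about (255,290) in the wrist view), with the jaw now up against the sheets. The 3 N m reaction says it is at the stop. I'll ease the torque, then let go and back off along the shaft.

Emit:
carry_out --targets '[[[0,0,0],[0,0,-0.01],0.2],[[0,0,0],[0,0,-0.006],0.2],[[0,0,0],[0,0,0],0.2],[[0,0,0],[0,0,0],0.2]]'

```text
clock: 16.75
position: [0.4526, -0.2313, 0.3]
tool_rot: [2.858, -0.45, 0.873]
force: [-5.8, 1.9, 7.4]
grip_width: 0.0483
```

```bash
python3 st.py 1.05
```

```text
16.75 to h=0,mm [  0.22   0.35 -46.15] turn rad [ 0.0009 -0.0025  0.0053] F tool [  2.8  -2.3 -12.2] M tool [ 0.8  -0.34 -0.22] q7 0.84 0.04827197692368595
```

Emit:
carry_out --targets '[[[0,0,0],[0,0,0],0.65],[[0,0,0],[0,0,0],0.8],[[0,0,0],[0,0,0],1],[[0,0,0],[0,0,0],1],[[0,0,0],[0,0,0],1],[[0,0,0],[0,0,0],1]]'

```text
clock: 17.5
position: [0.4525, -0.2314, 0.2996]
tool_rot: [2.859, -0.449, 0.872]
force: [-0.3, 0.4, 0.1]
grip_width: 0.0853
```

Emit:
carry_out --targets '[[[0,0,-0.05],[0,0,0],1],[[0,0,-0.1],[0,0,0],1],[[0,0,-0.12],[0,0,0],1],[[0,0,-0.12],[0,0,0],1],[[0,0,-0.12],[0,0,0],1],[[0,0,-0.05],[0,0,0],1],[[0,0,0],[0,0,0],1],[[0,0,0],[0,0,0],1]]'

```text
clock: 18.5
position: [0.3854, -0.2506, 0.4199]
tool_rot: [2.86, -0.449, 0.872]
force: [0.9, -0.2, -0.7]
grip_width: 0.0853
```

```bash
python3 - <<'E'
from workcell import bot, imaging
import cv2,pickle
from h import *
o=bot.observe();fs={n:imaging.grab_frame(n) for n in("wrist","scene","top")};pickle.dump((o,fs),open("f5.pkl","wb"))
f=fs["wrist"];C=cam(f,o)
print(o["position"],o["force"].round(1),o["qd"].max(),"pred seat/top-of-boss/tip px",*[proj(f,C,A+ZS*k).round(1) for k in(-.046,-.002,0)])
W=f["pixels"];u,v=proj(f,C,A).astype(int);W=W[max(v-100,0):v+100,max(u-110,0):u+110]
cv2.imwrite("pics/w5.png",np.hstack([cv2.resize(W,(440,400),interpolation=2),cv2.resize(fs["scene"]["pixels"][150:310,30:174],(360,400),interpolation=2)])[:,:,::-1])
E
```

```text
[ 0.38543974 -0.25059015  0.41986843] [ 0.9 -0.2 -0.7] 0.006510673605196932 pred seat/top-of-boss/tip px [255.8 171.5] [256.  186.2] [256. 187.]
```

View pics/w5.png

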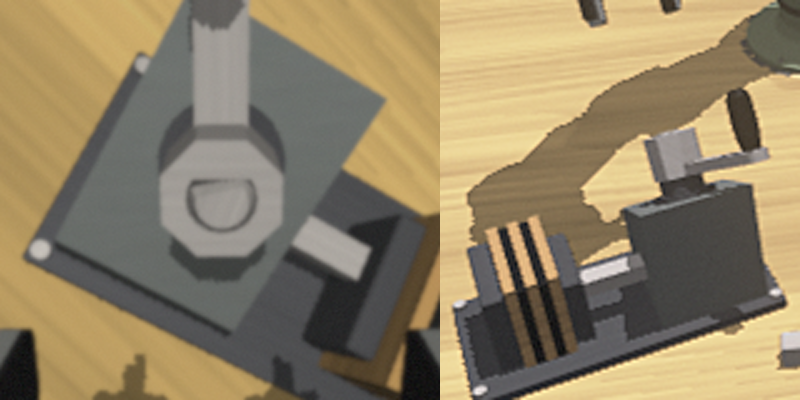

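The final view shows the boss flat on the collar, the shaft end inside the bore with the flats matched to within about 0.1 rad, and the jaw against the sheets. The gripper is clear.

```bash
python3 -c "
from workcell import job;print(job.job_done())"
```

```text
the job is handed in; nothing more can be done
None
```

I put the loose crank on the slanted spindle flat to flat, slid it home against the collar and turned it clockwise to the stop. I then let go and handed the job in at about 18.6 s. The hand-in reported no verdict.

- **Seating:** the underside met the collar 46.1 mm past the estimated shaft tip, where 46 mm was expected. It held firm under about 35 N, and a light push was kept on during the turn.
- **Turning:** after about 1.2 rad the reaction torque rose to 1.3 N m, then 3.1 N m a little further on, against about 0.2 N m for normal turning. I took that as the stop. I then eased back about 0.05 rad, which is within the play of the fit.
- **After letting go:** the last pictures show the boss flat on the collar, the flats matched to within about 0.1 rad by eye, and the jaw against the sheets. The gripper was clear, with no contact force to speak of.
- **Not measured:** the spindle angle itself, so reaching the stop rests on the torque rise and the pictures. I did not measure the bystanders again at the end; the arm stayed clear of them throughout.
- **Disagreement:** the top camera's estimate of the shaft tip was about 3 mm off the wrist camera's. I used the wrist camera's figure, and it fitted.

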